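# Pack the turned parts from the carrier pins into their foam cartons

### The job

Four machine parts have come over from the turning shop, stacked two high on the pins of the plywood carrier. Take the stacks apart and pack each part in the open carton whose foam cut-out matches its shape and size, right way up and lying flat on the bottom of the cut-out. Set the parts down rather than dropping them, and leave the tape measure and the box of staples where they are.

Things in the scene. Friction and masses are not known exactly. Their poses are not given: they have to be found in the camera images.
- pulley: V-belt pulley: bright aluminium disc, 68 mm diameter, 28 mm high, with a groove round it between two rims of full diameter 7 mm high, bore 25 mm, about 0.22 kg. Origin: centre of its underside; z up along its bore. Starts flat on the carrier with bearing or nut on top of it, loose round an upright 12 mm pin (top 60 mm above the bench) of the plywood carrier (14 mm thick, fixed, two pins 140 mm apart).
- flange: Square block of dark steel, 64 x 64 mm and 28 mm high with a screw hole in each corner, bore 26 mm, about 0.28 kg; x and y square to its flat sides. Origin: centre of its underside; z up along its bore. Starts flat on the carrier with bearing or nut on top of it, loose round an upright 12 mm pin (top 60 mm above the bench) of the plywood carrier (14 mm thick, fixed, two pins 140 mm apart).
- bearing: Ball bearing: round steel ring with a dark seal, 52 mm diameter, 21 mm high, bore 25 mm, about 0.2 kg. Origin: centre of its underside; z up along its bore. Starts on top of the pulley or the square block, loose round an upright 12 mm pin (top 60 mm above the bench) of the plywood carrier (14 mm thick, fixed, two pins 140 mm apart).
- nut: Hexagon nut of bright steel, 36 mm across its flats (42 mm across corners), 21 mm high, bore 21 mm, about 0.12 kg; one pair of flats is square to its y axis, the others at 60 degree steps. Origin: centre of its underside; z up along its bore. Starts on top of the pulley or the square block, loose round an upright 12 mm pin (top 60 mm above the bench) of the plywood carrier (14 mm thick, fixed, two pins 140 mm apart).
- carton_pulley: Open cardboard carton, 126 x 126 mm, fixed to the bench, filled with dark grey foam whose flat top is 34 mm above its underside. In the middle of the foam is a cut-out 8 mm deep (pale bottom 26 mm above the underside): round, 82 mm in diameter, for the pulley. Origin: centre of the underside, below the middle of the cut-out; z up, x and y along the sides.
- carton_flange: Open cardboard carton, 126 x 126 mm, fixed to the bench, filled with dark grey foam whose flat top is 34 mm above its underside. In the middle of the foam is a cut-out 8 mm deep (pale bottom 26 mm above the underside): square, 78 x 78 mm, its sides along the carton's x and y, for the square block. Origin: centre of the underside, below the middle of the cut-out; z up, x and y along the sides.
- carton_bearing: Open cardboard carton, 110 x 110 mm, fixed to the bench, filled with dark grey foam whose flat top is 34 mm above its underside. In the middle of the foam is a cut-out 8 mm deep (pale bottom 26 mm above the underside): round, 66 mm in diameter, for the bearing. Origin: centre of the underside, below the middle of the cut-out; z up, x and y along the sides.
- carton_nut: Open cardboard carton, 94 x 94 mm, fixed to the bench, filled with dark grey foam whose flat top is 34 mm above its underside. In the middle of the foam is a cut-out 8 mm deep (pale bottom 26 mm above the underside): six-sided, 50 mm across its flats, one pair of flats square to the carton's y axis, for the nut. Origin: centre of the underside, below the middle of the cut-out; z up, x and y along the sides.
- tape_measure: Yellow and black tape measure, 38 x 72 x 68 mm high, standing loose on the bench near the work; origin at the centre of its underside. To be left alone.
- staple_box: Red and white box of staples, 50 x 85 x 30 mm high, lying loose on the bench near the work; origin at the centre of its underside. To be left alone.
Things that resemble listed ones, but are neither listed nor needed, are in the scene too. What is shaped like the bearing but blue or red is not meant.

How it is judged:
By the outcome, as a careful person would: the job done as asked, in the order asked, and still so for the second after the job is handed in, with the robot touching nothing.
It also fails if it takes over 88 s, if anything falls off the work surface, if the arm or the gripper's body presses on something with over 40 N, if the wrist force passes 120 N, or if a joint passes its speed limit or range.

### The arm

A 6-joint arm with a two-finger parallel gripper is mounted at the origin on the work surface; the furniture and walls round the work are solid. World frame = base frame: x ahead of the robot, y to its left, z up, the work surface at z = 0. Lengths are in m, angles in rad, forces in N, time in s.
With the tool pointing down it reaches from about 0.4 to 0.825 m from the base axis. Payload 7 kg.
Tool frame: the origin (TCP) lies between the finger pads; the fingertips stand 22 mm ahead of it and the grasp point (between the pads) lies 3 mm ahead of it (arm.tip_reach is the distance from the TCP to the fingertips, in m); z points along the fingers, y is the line along which they close (so a half turn about z gives the same grasp; the last joint's range is limited). The gripper opens to 88 mm and grips with 3 to 60 N. Pads are 19 mm wide; open, the fingers measure 130 mm over their backs; the gripper's body (78 mm by 193 mm) begins 47 mm behind the grasp point.
Start: joints at [-0.893, 0.359, 0.012, 0, -1.224, -0.288], TCP at [0.256, -0.624, 0.249] pointing down, gripper open.
Joint ranges: [-3.07, 3.07], [-1.43, 2.12], [-1.02, 1.25], [-3.03, 1.67], [-3.05, -0], [-3.03, 3.03]. Speed limits (rad/s): [2.39, 2.39, 3.01, 3.14, 3.14, 3.14].

### API

Orientations are given as [roll, pitch, yaw] about the fixed x, y, z axes, in that order (R = Rz(yaw) Ry(pitch) Rx(roll)).
In Python, from station import arm, viewer gives the robot as it stands. The module is installed in compiled form; this text tells all that it offers.
- The arm moves only by the tool apply_moves, never from a script. Its argument "commands" is a list that holds one entry, the list of rows, each a list of 5 numbers: the closure, from -1 (fully open) to 1 (shut), then the shift along the world's x, y, z as a fraction of full scale, then the turn about the world's z as a fraction of full scale. In form: [[[fingers, tx, ty, tz, yaw], ...]]. A call has 1 to 12 rows; each row shifts and turns the commanded pose from where the row before left it; what a row does not reach is not made up. Full scale, the value 1, is 20 cm for a shift and pi rad for a turn. A row lasts 1/10 s, in which the tool goes at most 50 mm and 8.59 degrees, less where a joint would pass 70% of its speed; a pose out of reach is approached as far as the arm can. A call with a number of a shift or a turn outside -1 to 1 is refused whole. A call with a gripper value outside its range is refused whole. The fingers move at their own pace and stop on an object; "force" is the grip in N (left out, the last holds). Time passes only in rows, so rows that do not move let the fingers close. It gives the time, the measured TCP pose, the force, the opening and the grip force at its end, in the units of the state.
- arm.get_state(): the state, without advancing time (a new reading comes with each control period).
- viewer.grab_frame(name): name is "side" or "top" or "wrist"; returns a dict with "image" (420x560x3 uint8, blue, green, red), "mtx" (3x3 intrinsics, pixels), "rvec" (rotation vector, rad) and "tvec" (3), from world to camera coordinates, as OpenCV has them. Camera axes: x right, y down, z forward; pixel columns grow to the right and rows downward; lengths in m; the calibration is good to about 2 mm. A picture is of the moment at which its call begins. There is no depth.
- arm.job_done(): hands the job in; it is judged then, once.
The state is a dict: "t": time; "q": joint angles; "qd": joint speeds; "joint_efforts": joint torques, N m; "eef_pos": TCP position; "ee_rot": TCP orientation; "force": force on the tool from outside, world axes, zero at the start; "moment": the same for the moment, N m; "width": finger opening in m; "gripper_force": force on a finger pad.
Only numpy, scipy, OpenCV 4.12 (cv2) and the standard library are available. Lean on these libraries where they do the work, as an engineer would, in place of code of your own. Each camera call takes 0.05 s, during which the arm holds its last target. There are 200 camera calls.

## Working session

There is one attempt and no reset: what is moved stays moved. The work goes in short steps, Python scripts to look and compute and a tool call to move; the robot and the scene stay as the last step left them, time stands still between calls to the robot, and variables do not carry over. Pictures are saved under pics/ and viewed, at most 14 in all, crops included, and the job is handed in when it is done.

Besides the shell and the picture viewer there is one more tool, called after "Emit:" in YAML: its name, and indented under it one key for each argument. apply_moves: Moves the arm, as the interface text tells. Shift numbers are shares of 20 cm and turn numbers shares of pi rad, none past 1 either way. Its arguments: {"type":"object","properties":{"commands":{"type":"array","items":{"type":"array","items":{"type":"array","items":{"type":"number"}}}},"force":{"type":"number"}},"required":["commands"]}

```bash
mkdir -p pics; cat > h.py <<'E'
import cv2, numpy as np
from station import arm, viewer
def grab(n,f):
    d=viewer.grab_frame(n); cv2.imwrite(f'pics/{f}.png',d['image'])
    np.savez(f'pics/{f}.npz',m=d['mtx'],r=np.array(d['rvec'],float),t=np.array(d['tvec'],float)); return d
def px(f,u,v,z):
    d=np.load(f'pics/{f}.npz'); R=cv2.Rodrigues(d['r'])[0]; t=d['t'].reshape(3)
    c=-R.T@t; w=R.T@np.linalg.solve(d['m'],[u,v,1.]); return c+w*(z-c[2])/w[2]
def crop(f,x,y,w,h,s,o):
    im=cv2.imread(f'pics/{f}.png')[y:y+h,x:x+w]; cv2.imwrite(f'pics/{o}.png',cv2.resize(im,None,fx=s,fy=s,interpolation=cv2.INTER_CUBIC))
E
python3 - <<'E'
from h import *
a=grab('top','t1');b=grab('side','s1')
cv2.imwrite('pics/t1b.png',cv2.resize(a['image'],(800,600),interpolation=cv2.INTER_CUBIC))
for n in('t1','s1'):
    for p in((0,0),(559,0),(559,419),(0,419)): print(n,p,px(n,*p,0).round(3))
print(arm.get_state())
E
```

```text
t1 (0, 0) [1.218 0.82  0.   ]
t1 (559, 0) [ 1.187 -0.762  0.   ]
t1 (559, 419) [ 0.05  -0.649  0.   ]
t1 (0, 419) [0.09  0.767 0.   ]
s1 (0, 0) [ 9.222 -3.871  0.   ]
s1 (559, 0) [-0.231 -6.973  0.   ]
s1 (559, 419) [-0.125  0.273  0.   ]
s1 (0, 419) [0.747 0.772 0.   ]
{'t': 0.1, 'q': array([-8.92912494e-01,  3.59304154e-01,  1.11661488e-02, -2.69168945e-04,
       -1.22404302e+00, -2.88111766e-01]), 'qd': array([0.00180387, 0.00059985, 0.00179542, 0.00078228, 0.00136872,
       0.0001699 ]), 'joint_efforts': array([-1.55629525e-03, -5.84161663e+01,  2.93749702e+01,  7.01544374e+00,
        1.01259223e-02, -6.89319177e-05]), 'eef_pos': array([ 0.25632388, -0.62403469,  0.24773742]), 'ee_rot': array([ 3.14019312e+00, -1.50862956e-04, -2.75191213e+00]), 'force': array([ 0.36884195, -0.40897969,  0.10873163]), 'moment': array([ 0.04604183,  0.0073006 , -0.02251816]), 'gripper_force': 0.0, 'width': 0.08771127541609856}
```

View pics/t1b.png

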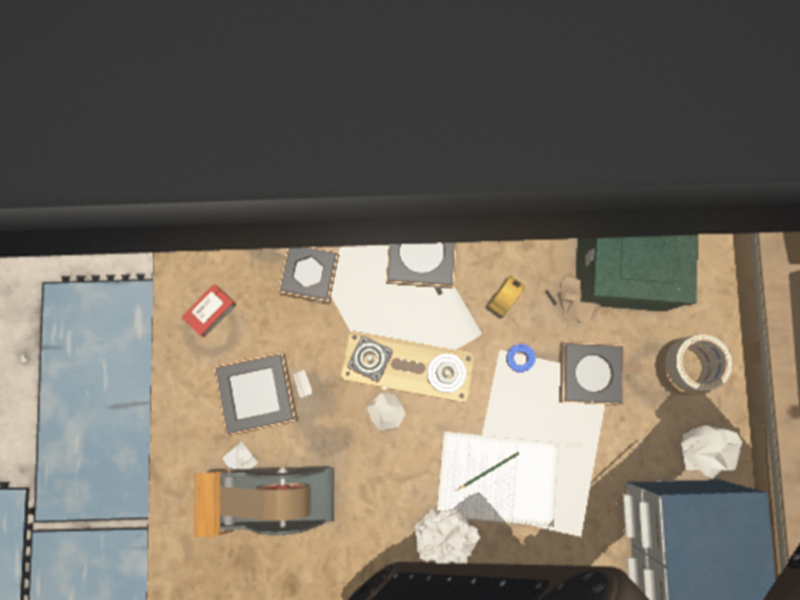

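View pics/s1.png

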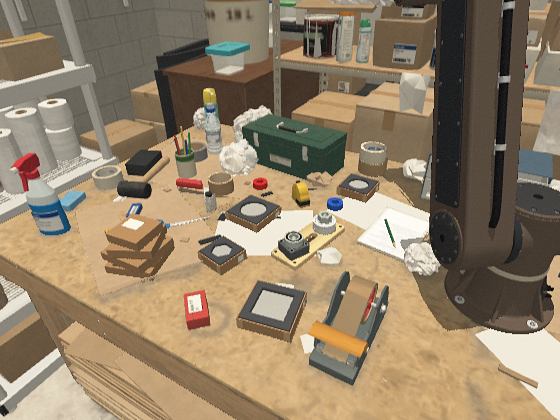

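The top view (800x600) shows the carrier at about (407,365). The left stack, on the square block, is at (370,357) and the right stack, on the pulley, is at (447,372). The cartons are nut (308,272), pulley (421,255, partly hidden), flange (256,392) and bearing (594,373). The blue ring at (521,358) and the red rings are decoys. I'll enlarge it.

```bash
python3 - <<'E'
from h import *
crop('t1',140,165,200,150,4,'c1'); crop('s1',190,180,200,150,4,'c2')
E
```

```text
(no output)
```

View pics/c1.png

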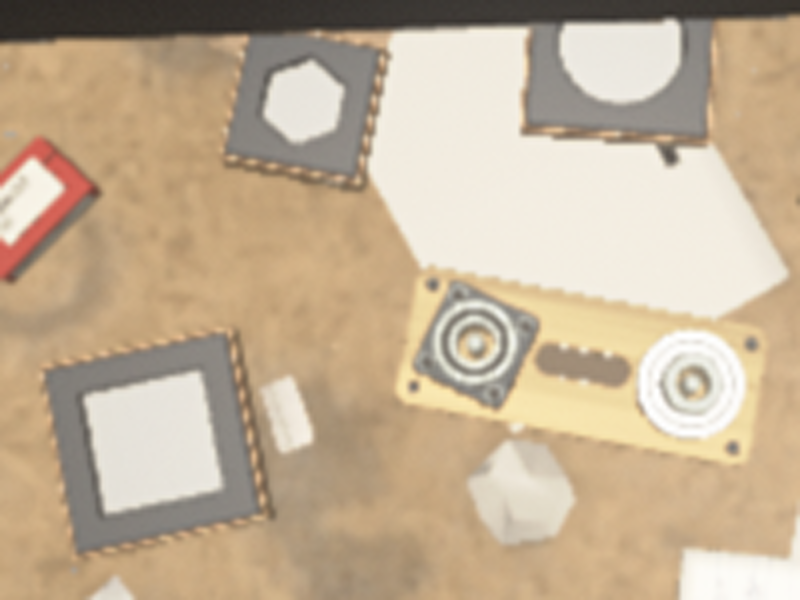

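View pics/c2.png

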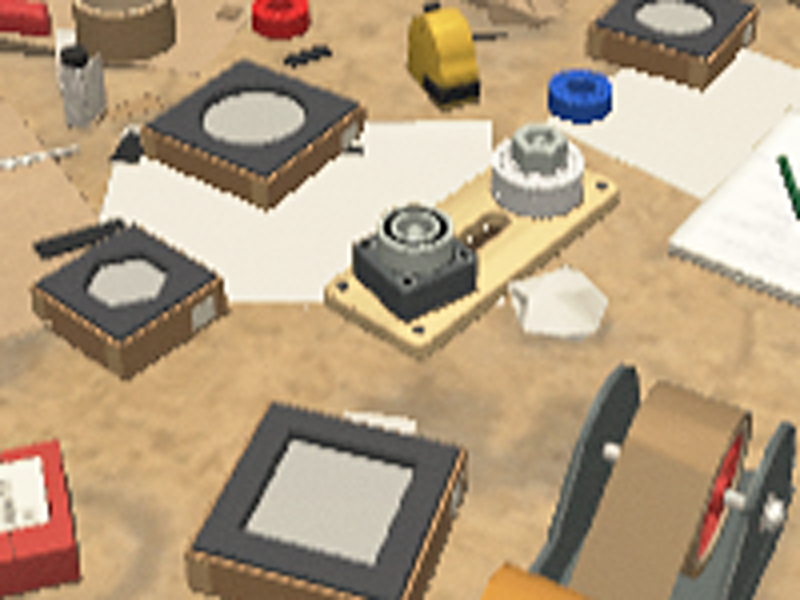

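```bash
python3 - <<'E'
from h import *
q=lambda u,v,z:px('t1',140+u/4,165+v/4,z)
def ang(a,b): d=b-a; return np.degrees(np.arctan2(d[1],d[0])).round(1), np.linalg.norm(d).round(4)
print('pinF',q(475,342,.06),'pinP',q(694,384,.06),'d',ang(q(475,342,.06),q(694,384,.06)))
F=[q(*p,.042) for p in((455,281),(540,318),(495,408),(414,375))]
print('flange',np.mean(F,0),[ang(F[i],F[(i+1)%4]) for i in range(4)])
C=[q(*p,.026) for p in((82,392),(204,370),(223,490),(103,517))]
print('cF',np.mean(C,0),[ang(C[i],C[(i+1)%4]) for i in range(4)])
C=[q(*p,.034) for p in((45,372),(232,330),(268,515),(80,553))]
print('cF',np.mean(C,0),[ang(C[i],C[(i+1)%4]) for i in range(4)])
N=[q(*p,.026) for p in((305,58),(345,78),(341,123),(300,145),(263,122),(267,77))]
print('cN',np.mean(N,0),[ang(N[i],N[(i+1)%6]) for i in range(6)])
N=[q(*p,.034) for p in((248,35),(388,52),(360,187),(225,160))]
print('cNbox',np.mean(N,0),[ang(N[i],N[(i+1)%4]) for i in range(4)])
print('cP',q(621,42,.026),q(559,42,.026),q(683,42,.026))
print('cB',px('t1',594*.7,373*.7,.026))
print('tape',px('t1',506*.7,297*.7,.068),'staple',px('t1',208*.7,310*.7,.03), 'blue',px('t1',521*.7,358*.7,.02))
print('tapedisp/pen',px('t1',265*.7,500*.7,.08))
w=grab('wrist','w0');R=cv2.Rodrigues(np.load('pics/w0.npz')['r'])[0];t=np.load('pics/w0.npz')['t'].reshape(3);print(-R.T@t,R)
E
```

```text
pinF [0.49465706 0.10474812 0.06      ] pinP [ 0.46483475 -0.03245015  0.06      ] d (np.float64(-102.3), np.float64(0.1404))
flange [0.49329918 0.10474258 0.042     ] [(np.float64(-114.9), np.float64(0.0595)), (np.float64(152.0), np.float64(0.064)), (np.float64(66.5), np.float64(0.0558)), (np.float64(-24.6), np.float64(0.0654))]
cF [0.43727208 0.31392064 0.026     ] [(np.float64(-81.2), np.float64(0.0794)), (np.float64(-171.1), np.float64(0.0778)), (np.float64(101.1), np.float64(0.0781)), (np.float64(9.8), np.float64(0.081))]
cF [0.43728199 0.31023859 0.034     ] [(np.float64(-78.7), np.float64(0.1221)), (np.float64(-169.3), np.float64(0.1201)), (np.float64(99.8), np.float64(0.1209)), (np.float64(11.3), np.float64(0.1171))]
cN [0.65738195 0.21543272 0.026     ] [(np.float64(-118.1), np.float64(0.0297)), (np.float64(174.3), np.float64(0.0301)), (np.float64(117.3), np.float64(0.0304)), (np.float64(56.7), np.float64(0.0289)), (np.float64(-5.4), np.float64(0.0301)), (np.float64(-64.2), np.float64(0.0279))]
cNbox [0.65083453 0.21335754 0.034     ] [(np.float64(-98.4), np.float64(0.0926)), (np.float64(167.6), np.float64(0.0909)), (np.float64(77.2), np.float64(0.0897)), (np.float64(-10.6), np.float64(0.0838))]
cP [0.69152103 0.00549849 0.026     ] [0.69248918 0.04648163 0.026     ] [ 0.69055227 -0.03551073  0.026     ]
cB [ 0.45851179 -0.30037867  0.026     ]
tape [ 0.59602976 -0.1397415   0.068     ] staple [0.59021486 0.39798498 0.03      ] blue [ 0.4892011  -0.17012226  0.02      ]
tapedisp/pen [0.25867854 0.28555723 0.08      ]
[ 0.18291547 -0.65328692  0.38427277] [[-0.37950121  0.92518945  0.00182069]
 [ 0.88504291  0.36245877  0.29210047]
 [ 0.26958834  0.11246387 -0.95638591]]
```

Crop c1 shows the bearing on the square block at (475,342) and the nut on the pulley at (694,384). The pins measure 140.4 mm apart, which matches the spec. The cut-out sizes also match (79 mm square, 82 mm round). I'm moving over the nut stack first.

Emit:
apply_moves:
  commands:
    - [[-1, 0, 0, 0.25, 0], [-1, 0.08, 0.2275, 0, 0], [-1, 0.08, 0.2275, 0, 0], [-1, 0.08, 0.2275, 0, 0], [-1, 0.08, 0.2275, 0, 0], [-1, 0.08, 0.2275, 0, 0], [-1, 0.08, 0.2275, 0, 0], [-1, 0.08, 0.2275, 0, 0], [-1, 0.08, 0.2275, 0, 0], [-1, 0.08, 0.2275, 0, 0], [-1, 0.08, 0.2275, 0, 0], [-1, 0.08, 0.2275, 0, 0]]
  force: 25

```text
t: 1.35
eef_pos: [0.4325, -0.1219, 0.2988]
ee_rot: [-3.142, 0.001, -2.752]
force: [2.2, -0.9, -0.1]
width: 0.0877
gripper_force: 0.0
```

Emit:
apply_moves:
  commands:
    - [[-1, 0.08, 0.225, 0, 0], [-1, 0.08, 0.225, 0, 0], [-1, 0, 0, -0.2, 0], [-1, 0, 0, -0.2, 0], [-1, 0, 0, 0, 0], [-1, 0, 0, 0, 0]]

```text
t: 1.95
eef_pos: [0.4646, -0.0342, 0.2192]
ee_rot: [-3.141, -0.001, -2.751]
force: [0.5, -0.0, -0.3]
width: 0.0875
gripper_force: 0.0
```

```bash
python3 - <<'E'
from h import *
grab('wrist','w1'); s=arm.get_state(); print(s['t'],s['eef_pos'],s['ee_rot'],s['q'],s['width'])
crop('w1',0,0,560,420,1.4,'w1b')
E
```

```text
2.0 [ 0.4653964  -0.03407711  0.22027007] [-3.14059647e+00  1.23211249e-03 -2.75169165e+00] [ 3.51276185e-01  3.12439611e-02 -4.72978751e-01  1.08335487e-03
 -1.06530420e+00 -1.53269612e+00] 0.08765660814864011
```

View pics/w1b.png

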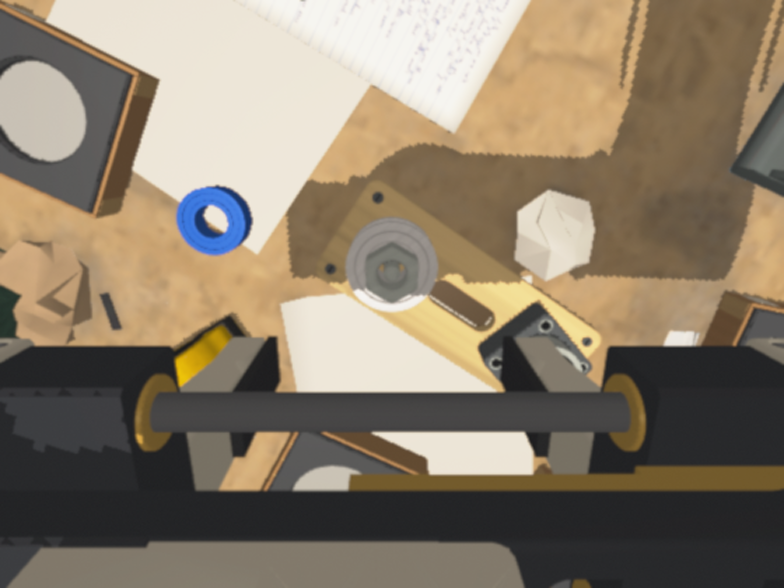

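```bash
python3 - <<'E'
from h import *
crop('w1',240,145,80,80,7,'c3')
print(px('w1',391/1.4,268/1.4,.063),px('w1',40/1.4,110/1.4,.026))
E
```

```text
[ 0.46313414 -0.03266496  0.063     ] [ 0.45984341 -0.29890743  0.026     ]
```

View pics/c3.png

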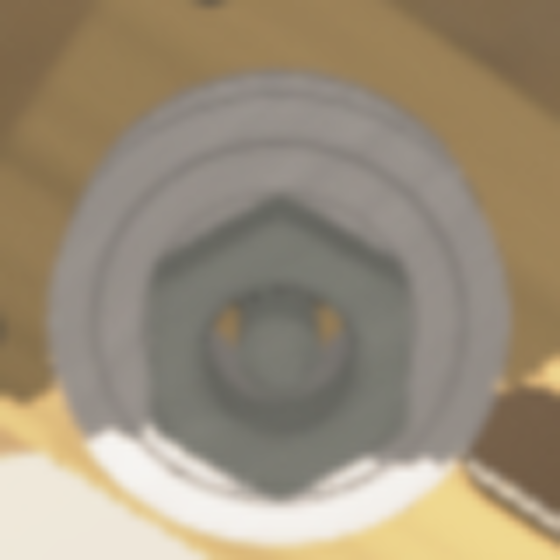

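Crop c3 shows the nut's top hexagon with corners at (280,197) and (282,498). Its vertical flats, at u=150 and 408, are already square to the closing line, so I can grasp it with this yaw.

Emit:
apply_moves:
  commands:
    - [[-1, 0, 0.007, -0.25, 0], [-1, 0, 0, -0.25, 0], [-1, 0, 0, -0.15, 0], [-1, 0, 0, -0.075, 0], [-1, 0, 0, 0, 0], [1, 0, 0, 0, 0], [1, 0, 0, 0, 0], [1, 0, 0, 0, 0], [1, 0, 0, 0, 0], [1, 0, 0, 0, 0], [1, 0, 0, 0, 0]]
  force: 25

```text
t: 3.1
eef_pos: [0.4646, -0.0324, 0.0738]
ee_rot: [-3.142, 0.0, -2.752]
force: [0.6, 0.7, 1.0]
width: 0.0451
gripper_force: 0.0
```

Emit:
apply_moves:
  commands:
    - [[1, 0, 0, 0, 0], [1, 0, 0, 0, 0], [1, 0, 0, 0, 0], [1, 0, 0, 0, 0]]

```text
t: 3.5
eef_pos: [0.4645, -0.0324, 0.0736]
ee_rot: [-3.142, -0.0, -2.752]
force: [-0.6, 0.8, 2.0]
width: 0.0359
gripper_force: 25.0
```

Emit:
apply_moves:
  commands:
    - [[1, 0, 0, 0.15, 0], [1, 0, 0, 0.25, 0], [1, 0.136, 0.177, 0.1, -0.0217], [1, 0.136, 0.177, 0, -0.0217], [1, 0.136, 0.177, 0, -0.0217], [1, 0.136, 0.177, 0, -0.0217], [1, 0.136, 0.177, 0, -0.0217], [1, 0.136, 0.177, 0, -0.0217], [1, 0.136, 0.177, 0, -0.0217], [1, 0, 0, 0, 0], [1, 0, 0, 0, 0]]

```text
t: 4.6
eef_pos: [0.6545, 0.216, 0.1716]
ee_rot: [-3.14, -0.002, 3.055]
force: [-0.8, 0.3, -1.5]
width: 0.0361
gripper_force: 25.0
```

```bash
python3 - <<'E'
from h import *
grab('wrist','w2'); s=arm.get_state(); print(s['t'],s['eef_pos'],s['ee_rot'],s['width'],s['gripper_force'])
crop('w2',0,0,560,420,1.4,'w2b')
E
```

```text
4.65 [0.65421014 0.21519724 0.17223821] [-3.14035202e+00 -2.02665582e-03  3.05477804e+00] 0.03549546972001563 24.99969074211549
```

View pics/w2b.png

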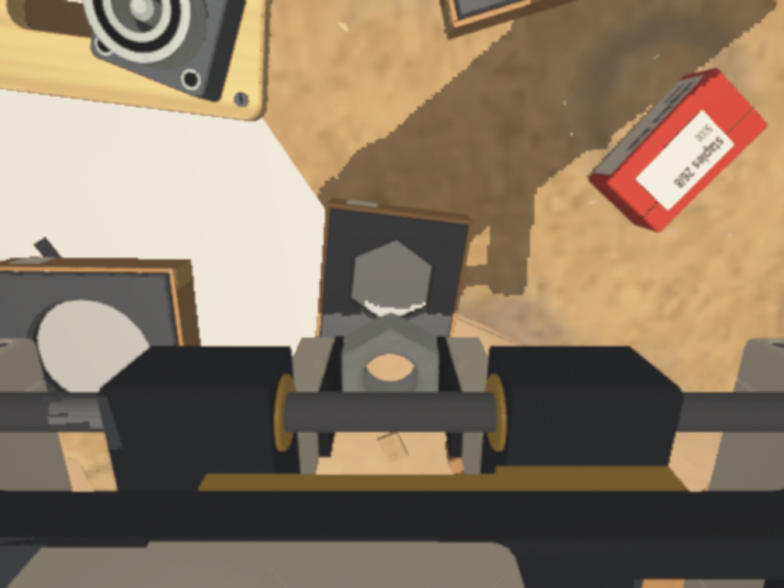

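```bash
python3 - <<'E'
from h import *
P=[px('w2',u/1.4,v/1.4,.026) for u,v in((397,240),(431,264),(427,302),(391,319),(353,298),(355,262))]
print(np.mean(P,0))
for i in range(6):
    d=P[(i+1)%6]-P[i]; print(np.degrees(np.arctan2(d[1],d[0]))%60, np.linalg.norm(d))
B=[px('w2',u/1.4,v/1.4,.034) for u,v in((327,207),(469,222),(317,335),(457,313))]
for a,b in((0,1),(0,2),(1,3)):
    d=B[b]-B[a]; print(np.degrees(np.arctan2(d[1],d[0]))%90, np.linalg.norm(d))
E
```

```text
[0.65971223 0.21819866 0.026     ]
49.51545678834751 0.02765209070118861
50.743185611424906 0.026610690575076555
51.8875833049688 0.027314442639078094
54.4367270431909 0.029832233379361073
50.64099060249069 0.025114871353430043
53.08925811770307 0.03128403495789726
79.02176038857205 0.08862343952025052
78.19337427063553 0.0862275663682469
80.48830959864155 0.06068676643800066
```

Emit:
apply_moves:
  commands:
    - [[1, 0.02, 0.006, 0, -0.022], [1, 0, 0, -0.2, 0], [1, 0, 0, -0.2, 0], [1, 0, 0, -0.1, 0], [1, 0, 0, -0.04, 0], [1, 0, 0, -0.01, 0], [1, 0, 0, -0.01, 0], [1, 0, 0, 0, 0], [1, 0, 0, 0, 0]]

```text
t: 5.55
eef_pos: [0.6595, 0.2169, 0.063]
ee_rot: [3.14, 0.002, 2.985]
force: [-0.1, 0.4, -1.5]
width: 0.0357
gripper_force: 25.0
```

Emit:
apply_moves:
  commands:
    - [[1, 0, 0, -0.008, 0], [1, 0, 0, -0.007, 0], [1, 0, 0, -0.005, 0], [1, 0, 0, -0.005, 0], [1, 0, 0, 0, 0]]

```text
t: 6.05
eef_pos: [0.6589, 0.2166, 0.0577]
ee_rot: [-3.142, 0.0, 2.985]
force: [-3.7, -1.5, 7.4]
width: 0.0353
gripper_force: 25.0
```

Emit:
apply_moves:
  commands:
    - [[-1, 0, 0, 0, 0], [-1, 0, 0, 0, 0], [-1, 0, 0, 0, 0], [-1, 0, 0, 0, 0], [-1, 0, 0, 0.15, 0], [-1, 0, 0, 0.25, 0], [-1, 0, 0, 0.25, 0]]

```text
t: 6.75
eef_pos: [0.6584, 0.2162, 0.1871]
ee_rot: [-3.14, -0.002, 2.985]
force: [0.9, 1.2, 0.2]
width: 0.085
gripper_force: 0.0
```

```bash
python3 - <<'E'
from h import *
grab('wrist','w3'); s=arm.get_state(); print(s['t'],s['eef_pos'],s['ee_rot'],s['width'])
crop('w3',0,0,560,420,1.4,'w3b')
E
```

```text
6.8 [0.66250449 0.21753418 0.19829323] [3.13641969 0.01050829 2.98662808] 0.08597962609893395
```

View pics/w3b.png

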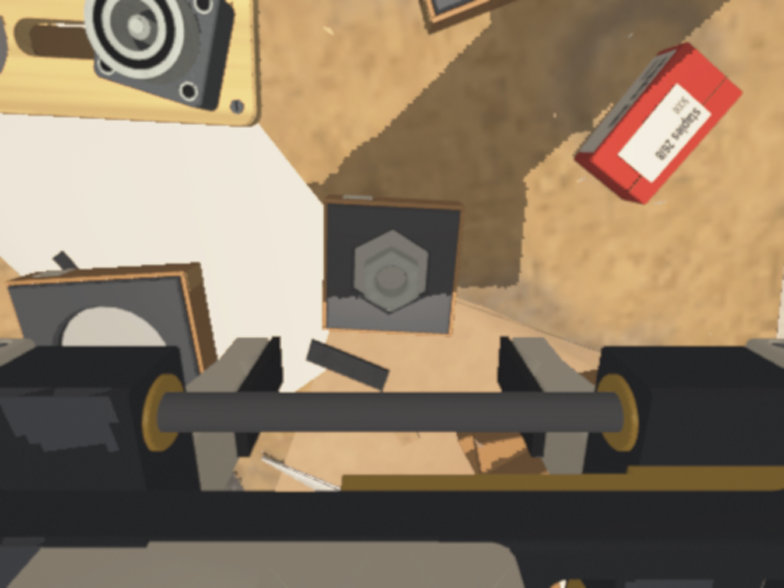

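The nut lies flat in its cut-out at (391,272). Next is the bearing.

Emit:
apply_moves:
  commands:
    - [[-1, -0.164, -0.112, 0, -0.0184], [-1, -0.164, -0.112, 0, -0.0184], [-1, -0.164, -0.112, 0, -0.0184], [-1, -0.164, -0.112, 0, -0.0184], [-1, -0.164, -0.112, 0, -0.0184], [-1, 0, 0, 0, 0], [-1, 0, 0, 0, 0]]

```text
t: 7.5
eef_pos: [0.4947, 0.1043, 0.1873]
ee_rot: [3.14, 0.001, 2.696]
force: [-0.2, 0.4, 0.4]
width: 0.0875
gripper_force: 0.0
```

```bash
python3 - <<'E'
from h import *
grab('wrist','w4'); s=arm.get_state(); print(s['t'],s['eef_pos'],s['ee_rot'],s['width'])
crop('w4',150,90,250,190,3,'w4b')
E
```

```text
7.55 [0.49532891 0.10473723 0.1871991 ] [3.14028487e+00 1.01051499e-03 2.69648556e+00] 0.08775693957528993
```

View pics/w4b.png

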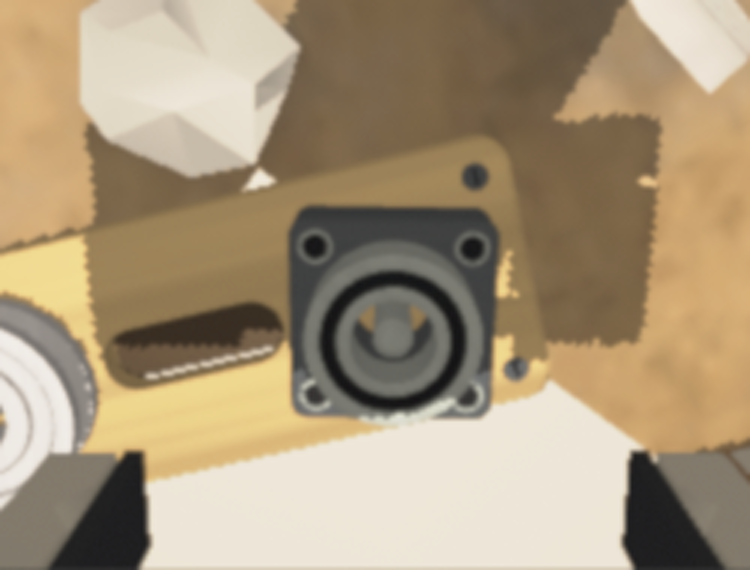

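The flange sits square to the image with the bearing centred on it at (393,338), and the closing line is square to the flange's flats. Descending to the bearing.

Emit:
apply_moves:
  commands:
    - [[-1, 0, 0, -0.25, 0], [-1, 0, 0, -0.2, 0], [-1, 0, 0, -0.11, 0], [-1, 0, 0, 0, 0], [1, 0, 0, 0, 0], [1, 0, 0, 0, 0], [1, 0, 0, 0, 0], [1, 0, 0, 0, 0], [1, 0, 0, 0, 0], [1, 0, 0, 0, 0], [1, 0, 0, 0, 0], [1, 0, 0, 0, 0]]

```text
t: 8.75
eef_pos: [0.4954, 0.1049, 0.0753]
ee_rot: [3.14, 0.001, 2.696]
force: [-1.1, 0.6, 6.9]
width: 0.0509
gripper_force: 25.0
```

```bash
python3 - <<'E'
from h import *
print(px('w4',281,202.7,.063), px('w4',150+393/3,90+320/3,.042), arm.get_state()['width'])
H=[px('w4',150+u/3,90+v/3,.042) for u,v in((315,246),(473,248),(467,397),(316,394))]
print(np.mean(H,0),[np.degrees(np.arctan2(*(H[(i+1)%4]-H[i])[1::-1]))%90 for i in range(4)])
E
```

```text
[0.49634543 0.1071944  0.063     ] [0.49696885 0.10712801 0.042     ] 0.050888954420053076
[0.4978198  0.10664227 0.042     ] [np.float64(63.69938641625307), np.float64(63.750644408878), np.float64(63.20698528095147), np.float64(63.59684946593592)]
```

Emit:
apply_moves:
  commands:
    - [[1, 0, 0, 0.15, 0], [1, 0, 0, 0.25, 0], [1, -0.02, -0.225, 0.1, 0.0157], [1, -0.02, -0.225, 0, 0.0157], [1, -0.02, -0.225, 0, 0.0157], [1, -0.02, -0.225, 0, 0.0157], [1, -0.02, -0.225, 0, 0.0157], [1, -0.02, -0.225, 0, 0.0157], [1, -0.02, -0.225, 0, 0.0157], [1, -0.02, -0.225, 0, 0.0157], [1, -0.02, -0.225, 0, 0.0157], [1, 0, 0, 0, 0]]

```text
t: 9.95
eef_pos: [0.4574, -0.3046, 0.1736]
ee_rot: [-3.141, -0.002, 3.137]
force: [-0.6, 0.9, -3.1]
width: 0.0505
gripper_force: 25.0
```

```bash
python3 - <<'E'
from h import *
grab('wrist','w5'); s=arm.get_state(); print(s['t'],s['eef_pos'],s['ee_rot'],s['width'],s['gripper_force'])
crop('w5',0,0,560,420,1.4,'w5b')
E
```

```text
10.0 [ 0.45744049 -0.30262941  0.17349446] [ 3.14091427e+00 -2.03380470e-03  3.13551184e+00] 0.050637387697894984 24.99764106469229
```

View pics/w5b.png

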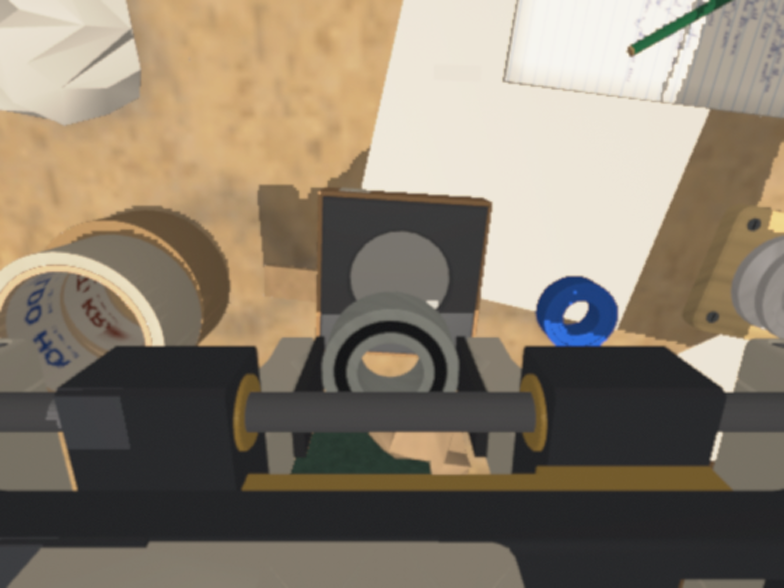

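```bash
python3 - <<'E'
from h import *
q=lambda u,v,z:px('w5',u/1.4,v/1.4,z).round(4)
print(q(399.5,277,.026),q(350,277,.026),q(449,277,.026),q(399.5,231,.026))
for z in(.0,.05,.1): print(z,q(165,340,z),q(70,256,z))
print(q(220,270,0))
E
```

```text
[ 0.4601 -0.2969  0.026 ] [ 0.4599 -0.3301  0.026 ] [ 0.4602 -0.2637  0.026 ] [ 0.429  -0.2969  0.026 ]
0.0 [ 0.5168 -0.4755  0.    ] [ 0.4506 -0.534   0.    ]
0.05 [ 0.4944 -0.4478  0.05  ] [ 0.4389 -0.4968  0.05  ]
0.1 [ 0.4721 -0.42    0.1   ] [ 0.4273 -0.4596  0.1   ]
[ 0.4616 -0.427   0.    ]
```

Emit:
apply_moves:
  commands:
    - [[1, 0.013, 0.025, 0, 0], [1, 0, 0, -0.2, 0], [1, 0, 0, -0.2, 0], [1, 0, 0, -0.1, 0], [1, 0, 0, -0.04, 0], [1, 0, 0, -0.01, 0], [1, 0, 0, 0, 0], [1, 0, 0, -0.005, 0], [1, 0, 0, -0.005, 0], [1, 0, 0, -0.005, 0], [1, 0, 0, 0, 0]]

```text
t: 11.1
eef_pos: [0.4615, -0.2955, 0.0618]
ee_rot: [-3.142, 0.0, 3.14]
force: [-0.7, 0.2, -1.8]
width: 0.0509
gripper_force: 25.0
```

Emit:
apply_moves:
  commands:
    - [[1, -0.005, -0.01, -0.005, 0], [1, 0, 0, -0.005, 0], [1, 0, 0, -0.005, 0], [1, 0, 0, 0, 0], [1, 0, 0, 0, 0]]

```text
t: 11.6
eef_pos: [0.4604, -0.2977, 0.0594]
ee_rot: [-3.141, -0.0, 3.14]
force: [-2.6, 0.7, 7.0]
width: 0.0509
gripper_force: 25.0
```

Emit:
apply_moves:
  commands:
    - [[-1, 0, 0, 0, 0], [-1, 0, 0, 0, 0], [-1, 0, 0, 0, 0], [-1, 0, 0, 0, 0], [-1, 0, 0, 0.15, 0], [-1, 0, 0, 0.25, 0], [-1, 0, 0, 0.15, 0], [-1, 0, 0, 0, 0]]

```text
t: 12.4
eef_pos: [0.4631, -0.2985, 0.1736]
ee_rot: [-3.139, 0.008, 3.141]
force: [1.0, -0.0, -1.1]
width: 0.0875
gripper_force: 0.0
```

```bash
python3 - <<'E'
from h import *
grab('wrist','w6'); s=arm.get_state(); print(s['t'],s['eef_pos'],s['ee_rot'],s['width'])
crop('w6',180,110,220,160,3,'w6b')
E
```

```text
12.45 [ 0.46184057 -0.29781383  0.17107781] [-3.14029556  0.00492169  3.14013998] 0.08770611250661113
```

View pics/w6b.png

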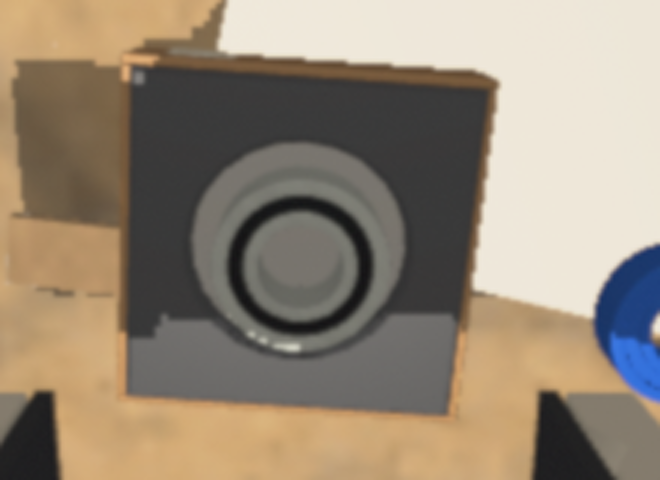

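The bearing lies in its round cut-out at (298,255). Next is the flange.

Emit:
apply_moves:
  commands:
    - [[-1, 0.02, 0.2245, 0, -0.0163], [-1, 0.02, 0.2245, 0, -0.0163], [-1, 0.02, 0.2245, 0, -0.0163], [-1, 0.02, 0.2245, 0, -0.0163], [-1, 0.02, 0.2245, 0, -0.0163], [-1, 0.02, 0.2245, 0, -0.0163], [-1, 0.02, 0.2245, 0, -0.0163], [-1, 0.02, 0.2245, 0, -0.0163], [-1, 0.02, 0.2245, 0, -0.0163], [-1, 0, 0, 0, 0], [-1, 0, 0, 0, 0]]

```text
t: 13.55
eef_pos: [0.4957, 0.1074, 0.1673]
ee_rot: [-3.14, -0.001, 2.682]
force: [0.1, 0.2, -0.8]
width: 0.0878
gripper_force: 0.0
```

```bash
python3 - <<'E'
from h import *
d=grab('wrist','w7'); s=arm.get_state(); print(s['t'],s['eef_pos'],s['ee_rot'],s['width'])
crop('w7',0,0,560,420,1.4,'w7b')
E
```

```text
13.6 [0.49570547 0.10650138 0.16748803] [-3.13977292e+00 -1.32937851e-03  2.68024032e+00] 0.08765038510779656
```

View pics/w7b.png

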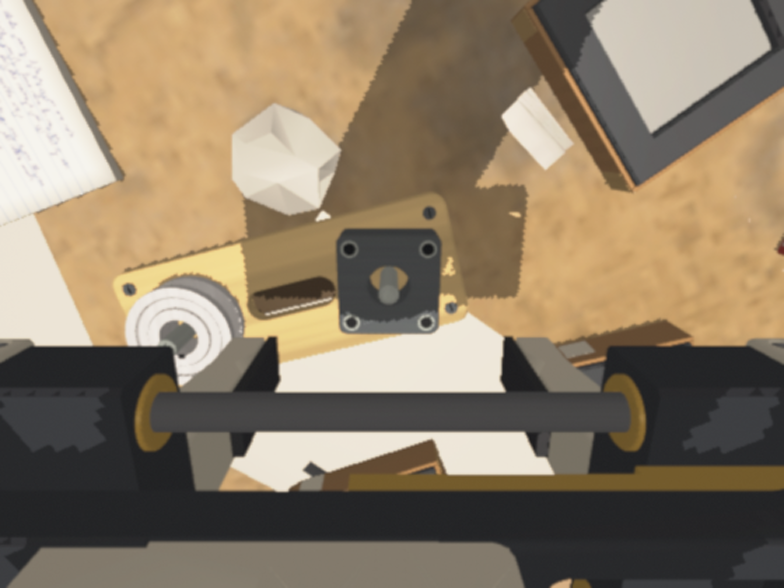

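The flange is square to the fingers and centred at (388,282). Its bore is clear around the pin.

Emit:
apply_moves:
  commands:
    - [[-1, 0, 0, -0.2, 0], [-1, 0, 0, -0.2, 0], [-1, 0, 0, -0.15, 0], [-1, 0, 0, -0.05, 0], [-1, 0, 0, 0, 0], [1, 0, 0, 0, 0], [1, 0, 0, 0, 0], [1, 0, 0, 0, 0], [1, 0, 0, 0, 0], [1, 0, 0, 0, 0], [1, 0, 0, 0, 0], [1, 0, 0, 0, 0]]
  force: 30

```text
t: 14.8
eef_pos: [0.4969, 0.1068, 0.0497]
ee_rot: [3.141, 0.001, 2.679]
force: [-3.1, -0.9, 7.8]
width: 0.0638
gripper_force: 30.0
```

Emit:
apply_moves:
  commands:
    - [[1, 0, 0, 0.15, 0], [1, 0, 0, 0.25, 0], [1, 0, 0, 0.2, 0], [1, -0.06, 0.205, 0, 0.0405], [1, -0.06, 0.205, 0, 0.0405], [1, -0.06, 0.205, 0, 0.0405], [1, -0.06, 0.205, 0, 0.0405], [1, -0.06, 0.205, 0, 0.0405], [1, 0, 0, 0, 0], [1, 0, 0, 0, 0]]

```text
t: 15.8
eef_pos: [0.4356, 0.3124, 0.1682]
ee_rot: [-3.141, -0.001, -2.966]
force: [-0.2, -0.2, -3.0]
width: 0.0636
gripper_force: 30.0
```

```bash
python3 - <<'E'
from h import *
d=grab('wrist','w8'); s=arm.get_state(); print(s['t'],s['eef_pos'],s['ee_rot'],s['width'])
crop('w8',0,0,560,420,1.4,'w8b')
E
```

```text
15.85 [0.43583081 0.31149084 0.16822602] [-3.14105873e+00 -9.69785559e-04 -2.96786539e+00] 0.06367220723952358
```

View pics/w8b.png

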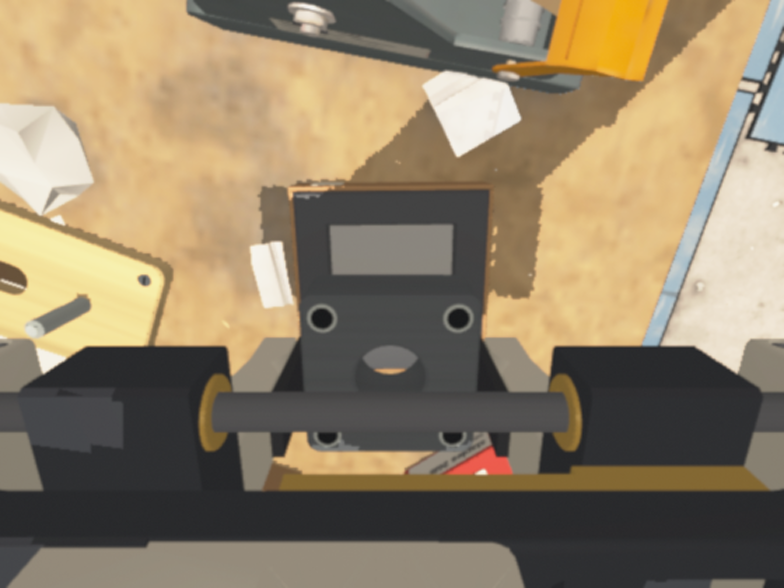

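```bash
python3 - <<'E'
from h import *
a,b=[px('w8',u/1.4,v/1.4,.026) for u,v in((330,225),(453,225))]
d=b-a; n=np.array([-d[1],d[0],0])/np.linalg.norm(d); m=(a+b)/2
print(a,b,np.linalg.norm(d),np.degrees(np.arctan2(d[1],d[0])),m+.039*n,m-.039*n)
E
```

```text
[0.40955722 0.27041759 0.026     ] [0.39597285 0.34732755 0.026     ] 0.0781004303416026 100.01666416821675 [0.3643595  0.30208912 0.026     ] [0.44117057 0.31565602 0.026     ]
```

Emit:
apply_moves:
  commands:
    - [[1, 0.015, 0.01, 0, 0], [1, 0, 0, -0.2, 0], [1, 0, 0, -0.2, 0], [1, 0, 0, -0.1, 0], [1, 0, 0, -0.01, 0], [1, 0, 0, 0, 0], [1, 0, 0, -0.007, 0], [1, 0, 0, -0.006, 0], [1, 0, 0, 0, 0], [1, 0, 0, 0, 0]]

```text
t: 16.85
eef_pos: [0.4397, 0.314, 0.0647]
ee_rot: [3.141, 0.001, -2.968]
force: [0.2, -0.1, -1.8]
width: 0.0635
gripper_force: 30.0
```

Emit:
apply_moves:
  commands:
    - [[1, 0, 0, -0.006, 0], [1, 0, 0, -0.005, 0], [1, 0, 0, -0.005, 0], [1, 0, 0, 0, 0], [1, 0, 0, 0, 0]]

```text
t: 17.35
eef_pos: [0.4395, 0.3138, 0.0617]
ee_rot: [3.141, 0.0, -2.967]
force: [-3.6, -0.9, 7.8]
width: 0.0634
gripper_force: 30.0
```

Emit:
apply_moves:
  commands:
    - [[-1, 0, 0, 0, 0], [-1, 0, 0, 0, 0], [-1, 0, 0, 0, 0], [-1, 0, 0, 0.15, 0], [-1, 0, 0, 0.25, 0], [-1, 0, 0, 0.2, 0], [-1, 0, 0, 0, 0], [-1, 0, 0, 0, 0]]

```text
t: 18.15
eef_pos: [0.4397, 0.3141, 0.1818]
ee_rot: [3.14, 0.002, -2.968]
force: [0.1, -0.1, -1.2]
width: 0.0877
gripper_force: 0.0
```

```bash
python3 - <<'E'
from h import *
d=grab('wrist','w9'); s=arm.get_state(); print(s['t'],s['eef_pos'],s['ee_rot'],s['width'])
E
```

```text
18.2 [0.43919704 0.31344737 0.18054429] [ 3.14129903e+00 -2.43050552e-04 -2.96822080e+00] 0.08751971404659496
```

Emit:
apply_moves:
  commands:
    - [[-1, 0.016, -0.2165, 0, 0], [-1, 0.016, -0.2165, 0, 0], [-1, 0.016, -0.2165, 0, 0], [-1, 0.016, -0.2165, 0, 0], [-1, 0.016, -0.2165, 0, 0], [-1, 0.016, -0.2165, 0, 0], [-1, 0.016, -0.2165, 0, 0], [-1, 0.016, -0.2165, 0, 0], [-1, 0, 0, 0, 0], [-1, 0, 0, 0, 0]]

```text
t: 19.2
eef_pos: [0.4642, -0.0341, 0.1794]
ee_rot: [-3.141, -0.003, -2.971]
force: [0.3, 0.0, 0.5]
width: 0.0875
gripper_force: 0.0
```

```bash
python3 - <<'E'
from h import *
d=grab('wrist','w10'); s=arm.get_state(); print(s['t'],s['eef_pos'],s['ee_rot'],s['width'])
g=cv2.cvtColor(d['image'],cv2.COLOR_BGR2GRAY)
c=cv2.HoughCircles(cv2.medianBlur(g,3),cv2.HOUGH_GRADIENT,1,30,param1=120,param2=30,minRadius=28,maxRadius=55)
for u,v,r in (c[0] if c is not None else [])[:5]: print(u,v,r,px('w10',u,v,.042))
E
```

```text
19.25 [ 0.46446767 -0.03316536  0.17963307] [-3.14139551e+00 -2.28273331e-03 -2.96934875e+00] 0.08767336313839284
137.5 191.5 29.6 [ 0.4794428  -0.15884351  0.042     ]
```

```bash
python3 - <<'E'
from h import *
print(px('w1',280,145+312/7,.042),px('w1',240+50/7,145+312/7,.042),px('w1',240+510/7,145+312/7,.042))
E
```

```text
[ 0.46618643 -0.03055339  0.042     ] [ 0.47902273 -0.06179846  0.042     ] [0.45335114 0.00068921 0.042     ]
```

Emit:
apply_moves:
  commands:
    - [[-1, 0, 0, -0.25, 0], [-1, 0, 0, -0.25, 0], [-1, 0, 0, -0.1, 0], [-1, 0, 0, -0.05, 0], [-1, 0, 0, 0, 0], [-1, 0, 0, 0, 0]]

```text
t: 19.85
eef_pos: [0.4659, -0.032, 0.0515]
ee_rot: [-3.142, 0.001, -2.967]
force: [-0.1, 0.5, -0.1]
width: 0.0876
gripper_force: 0.0
```

Emit:
apply_moves:
  commands:
    - [[-1, 0, 0.005, -0.015, 0], [1, 0, 0, 0, 0], [1, 0, 0, 0, 0], [1, 0, 0, 0, 0], [1, 0, 0, 0, 0], [1, 0, 0, 0, 0], [1, 0, 0, 0, 0], [1, 0, 0, 0, 0]]
  force: 35

```text
t: 20.65
eef_pos: [0.4653, -0.0317, 0.0482]
ee_rot: [-3.142, 0.001, -2.968]
force: [-2.1, 0.3, 6.0]
width: 0.0667
gripper_force: 35.0
```

Emit:
apply_moves:
  commands:
    - [[1, 0, 0, 0.15, 0], [1, 0, 0, 0.25, 0], [1, 0, 0, 0.2, 0], [1, 0.22, 0.037, 0, 0], [1, 0.22, 0.037, 0, 0], [1, 0.22, 0.037, 0, 0], [1, 0.22, 0.037, 0, 0], [1, 0.22, 0.037, 0, 0], [1, 0, 0, 0, 0], [1, 0, 0, 0, 0]]

```text
t: 21.65
eef_pos: [0.6848, 0.0052, 0.1654]
ee_rot: [3.141, -0.004, -2.969]
force: [-0.6, -0.1, -2.8]
width: 0.0664
gripper_force: 35.0
```

```bash
python3 - <<'E'
from h import *
d=grab('wrist','w11'); s=arm.get_state(); print(s['t'],s['eef_pos'],s['ee_rot'],s['width'])
im=cv2.hconcat([cv2.imread('pics/w11.png')[90:300,100:460],cv2.imread('pics/w9.png')[90:300,100:460]])
# two views stacked: pulley carton above, flange carton below
a=cv2.resize(im[:,:360],None,fx=1.4,fy=1.4,interpolation=cv2.INTER_CUBIC);b=cv2.resize(im[:,360:],None,fx=1.4,fy=1.4,interpolation=cv2.INTER_CUBIC)
cv2.imwrite('pics/comb.png',cv2.vconcat([a,b]))
E
```

```text
21.7 [0.68412884 0.00507034 0.16611976] [ 3.14141762e+00 -3.01272835e-03 -2.96844054e+00] 0.06689865702644196
```

View pics/comb.png

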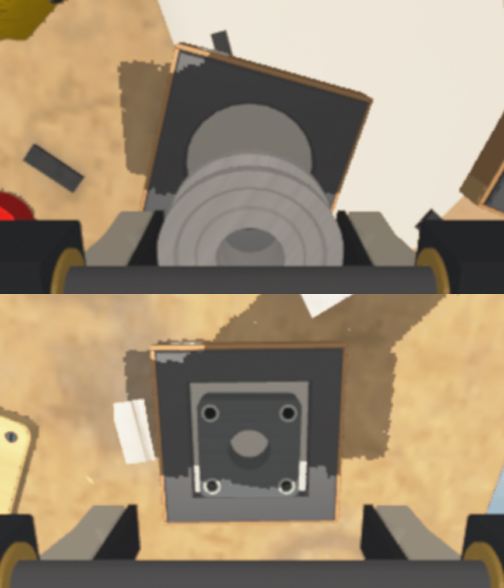

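The lower view shows the flange flat in its square cut-out. The upper view shows the pulley cut-out with its edges at u=187 and 313 and its top at v=103.

```bash
python3 - <<'E'
from h import *
q=lambda u,v:px('w11',100+u/1.4,90+v/1.4,.026)
t=q(249.5,103);l=q(187,158);r=q(313,158);y=-2.968
print(t,l,r,np.linalg.norm(r-l),(l+r)/2, t-.041*np.array([np.cos(y),np.sin(y),0]))
E
```

```text
[0.65385349 0.0008554  0.026     ] [ 0.69655981 -0.03319545  0.026     ] [0.68241871 0.04799549 0.026     ] 0.08241322688046035 [0.68948926 0.00740002 0.026     ] [0.69423729 0.007937   0.026     ]
```

Emit:
apply_moves:
  commands:
    - [[1, 0.042, 0.01, 0, 0], [1, 0, 0, -0.2, 0], [1, 0, 0, -0.2, 0], [1, 0, 0, -0.09, 0], [1, 0, 0, -0.01, 0], [1, 0, 0, 0, 0], [1, 0, 0, -0.005, 0], [1, 0, 0, -0.005, 0], [1, 0, 0, 0, 0], [1, 0, 0, 0, 0]]

```text
t: 22.7
eef_pos: [0.6937, 0.0073, 0.0665]
ee_rot: [3.141, 0.001, -2.968]
force: [-0.5, -0.3, -2.9]
width: 0.0669
gripper_force: 35.0
```

Emit:
apply_moves:
  commands:
    - [[1, 0, 0, -0.015, 0], [1, 0, 0, -0.006, 0], [1, 0, 0, -0.006, 0], [1, 0, 0, -0.004, 0], [1, 0, 0, 0, 0], [1, 0, 0, 0, 0]]

```text
t: 23.3
eef_pos: [0.6934, 0.0072, 0.0603]
ee_rot: [-3.141, 0.0, -2.968]
force: [-4.2, 1.0, 5.6]
width: 0.0668
gripper_force: 35.0
```

Emit:
apply_moves:
  commands:
    - [[-1, 0, 0, 0, 0], [-1, 0, 0, 0, 0], [-1, 0, 0, 0, 0], [-1, 0, 0, 0.15, 0], [-1, 0, 0, 0.25, 0], [-1, 0, 0, 0.2, 0], [-1, 0, 0, 0, 0], [-1, 0, 0, 0, 0]]

```text
t: 24.1
eef_pos: [0.6941, 0.0075, 0.1811]
ee_rot: [3.141, 0.003, -2.968]
force: [-0.4, 0.6, -1.3]
width: 0.0876
gripper_force: 0.0
```

```bash
python3 - <<'E'
from h import *
d=grab('wrist','w12'); s=arm.get_state(); print(s['t'],s['eef_pos'],s['width'],s['force'])
# pulley check without viewing: expected top rim (z .054) projected, compare with circle found
g=cv2.cvtColor(d['image'],cv2.COLOR_BGR2GRAY)
c=cv2.HoughCircles(cv2.medianBlur(g,3),cv2.HOUGH_GRADIENT,1,5,param1=100,param2=22,minRadius=35,maxRadius=75)
for u,v,r in (c[0] if c is not None else [])[:5]: print(u,v,r,px('w12',u,v,.054),np.linalg.norm(px('w12',u+r,v,.054)-px('w12',u-r,v,.054)))
E
```

```text
24.15 [0.69324344 0.00730118 0.17942909] 0.08781978998842133 [ 0.33911195  0.21966297 -0.89197787]
277.5 190.5 41.9 [0.68507817 0.00634896 0.054     ] 0.07244145474294351
277.5 200.5 38.3 [0.69397529 0.00789794 0.054     ] 0.06686477639593358
278.5 195.5 35.9 [0.68935567 0.0079754  0.054     ] 0.062370255116882274
289.5 205.5 50.7 [0.69667896 0.01905369 0.054     ] 0.08895356722833553
272.5 188.5 37.8 [0.68406151 0.0017932  0.054     ] 0.06522485343469289
```

The second circle found is 67 mm across at z = 54 mm, centred at (0.694, 0.008). That matches the pulley seated in the middle of its cut-out, so I'm handing in.

```bash
python3 -c "
from station import arm
print(arm.job_done())"
```

```text
the job is handed in; nothing more can be done
None
```

All four parts were set down in their matching cartons and the job was handed in at about 24 s; pictures confirmed the nut, bearing and flange, while the pulley was checked by circle fit only, and the tape measure and staple box were not touched.

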